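Index the vial carousel to the next notch

TASK

Bring the next vial under the reader: with closed fingertips press the spring plunger down in its round thumb well at the edge of the vial table, keep it pressed while you push the table clockwise (seen from above) towards the next notch of the ring, then let go so that the plunger springs fully up in that very next notch and the table is locked there. Do not go past that notch, leave the vials in their sockets, pick nothing up, and do not disturb the other things on the bench.

Things in the scene. Friction and masses are not known exactly. Their poses are not given: they have to be found in the camera images.
- carousel (a joint): Angle of the round aluminium vial table (166 mm across, top 62 mm above the bench) about its upright axis, rad. Starts at about 0, locked in a notch, and grows CLOCKWISE seen from above. The ring below has six notches 60 degrees apart: the next one clockwise is at 1.047. Play in a notch: about 0.01. It turns easily (about 0.5 N at the well) and stays where it is left.
- plunger (a joint): How far the plunger is pressed, m: 0 fully up (locked in a notch), 0.015 fully down (end stop). The table is free only when pressed more than about 0.011. The spring takes 4.5 N to start, 8 N fully down. Let go within about 0.025 rad of a notch it centres itself and springs up to 0; let go between notches it stays near 0.010 until the table is turned to one.
- plunger_cap (a point): Centre of the top of the plunger's cap, a flat steel disc 46 mm across inside the thumb well: a grey collar on the table's edge, 56 mm inside, 64 mm outside, rim 82 mm above the bench. The cap's top is 74 mm above the bench when up, 59 mm when fully down, and 125 mm from the table's axis. It moves round with the table. A fingertip on the cap pushes the collar wall; the cap also drags by friction.
- table_axis (a point): Point on the upright axis of the vial table, at the top of its black hub (32 mm across), 84 mm above the bench. The table's position and the place of the thumb well round it differ from start to start.
- reader_spot (a point): The point under the reader's small black lens where the middle of a vial comes: 55 mm from the table's axis, 83 mm above the bench. The reader is a fixed white post 150 mm from the axis, 157 mm high, with an arm over the vials (lens 124 mm above the bench), away from the thumb well.
- indexer: The fixed base of the unit with the reader and the notched steel ring (216 mm across, 41 to 50 mm above the bench). Origin on the table's axis at the bench surface, z up. In this frame the reader is at +60 degrees from x, the thumb well starts at 210 degrees and ends at 150 degrees.
- vial_a_mid (a point): Middle (half-way up) of a capped amber vial, 22 mm across and 42 mm high, loose in one of the table's six white sockets (14 mm high, 55 mm from the axis), top 104 mm above the bench; under the reader at the start.
- vial_a: The same vial; origin at the centre of its underside, z up along it.
- vial_b_mid (a point): Middle (half-way up) of a capped amber vial, 22 mm across and 42 mm high, loose in one of the table's six white sockets (14 mm high, 55 mm from the axis), top 104 mm above the bench; one socket anticlockwise of it: the next vial, which must come under the reader.
- vial_b: The same vial; origin at the centre of its underside, z up along it.
- vial_c_mid (a point): Middle (half-way up) of a capped amber vial, 22 mm across and 42 mm high, loose in one of the table's six white sockets (14 mm high, 55 mm from the axis), top 104 mm above the bench; one socket clockwise of vial_a.
- vial_c: The same vial; origin at the centre of its underside, z up along it.
- vial_d_mid (a point): Middle (half-way up) of a capped amber vial, 22 mm across and 42 mm high, loose in one of the table's six white sockets (14 mm high, 55 mm from the axis), top 104 mm above the bench; two sockets clockwise of vial_a.
- vial_d: The same vial; origin at the centre of its underside, z up along it.
- beaker: Glass beaker, 66 mm across, 80 mm high, close beside the unit; a bystander to be left alone. Origin at the centre of its underside.
- rack: Red tube rack block, 196 x 104 x 50 mm; a bystander to be left alone. Origin at the centre of its underside.
- bottle: Amber bottle, 66 mm across, 140 mm high; a bystander to be left alone. Origin at the centre of its underside.
- jar: White jar, 60 mm across, 70 mm high; a bystander to be left alone. Origin at the centre of its underside.
- dish: Flat glass dish, 90 mm across, 16 mm high, near the robot; a bystander to be left alone. Origin at the centre of its underside.
- spatula: Small steel spatula, 170 mm long, lying flat near the robot; a bystander to be left alone. Origin at the centre of its underside.

How it is judged:
By the outcome, as a careful person would: the job done as asked, in the order asked, and still so for the second after the job is handed in, with the robot touching nothing.
It also fails if it takes over 38 s, if anything falls off the work surface, if the arm or the gripper's body presses on something with over 40 N, if the wrist force passes 120 N, or if a joint passes its speed limit or range.

ROBOT

A 7-joint arm with a two-finger parallel gripper is mounted at the origin on the work surface. World frame = base frame: x ahead of the robot, y to its left, z up, the work surface at z = 0. Lengths are in m, angles in rad, forces in N, time in s.
With the tool pointing down it reaches from about 0.4 to 0.9 m from the base axis. Payload 5.5 kg.
Tool frame: the origin (TCP) lies midway between the tips of the shut fingers; the grasp point (between the pads) lies 19 mm behind it; z points along the fingers, y is the direction in which the jaws open and shut (so a half turn about z gives the same grasp; the last joint's range is limited). The gripper opens to 85 mm and grips with 20 to 120 N. Pads are 22 mm wide; open, the fingers measure 114 mm over their backs; the gripper's body (76 mm by 85 mm) begins 54 mm behind the grasp point. The pads swing forward as they close: fully open they stand 13 mm farther back than shut.
Start: joints at [-0.856, 0.501, -0.427, 1.55, 0.221, 1.138, -0.21], TCP at [0.284, 0.585, 0.231] pointing down, gripper open.
Joint ranges: [-2.88, 2.88], [-0.31, 2.03], [-1.54, 1.56], [0.2, 2.42], [-1.41, 4.55], [0.19, 2.02], [-2.57, 2.57]. Speed limits (rad/s): [2.57, 2.57, 3.14, 3.14, 3.14, 3.14, 3.14].

INTERFACE

Orientations are given as a unit quaternion [x, y, z, w].
In Python, from rig import r gives the robot as it stands. The module is installed in compiled form; this text tells all that it offers.
- The arm moves only by the tool arm_command, never from a script. Its argument "rows" is a list of rows, each an object of numbers: "gripper": the closure, from 0 (fully open) to 1 (shut); "x", "y", "z": the shift along the tool's x, y, z in units of 150 mm (1.0 is 150 mm); "rx", "ry", "rz": the turn, a rotation vector about the tool's x, y, z in units of 360 degrees (1.0 is 360 degrees). A call has exactly 8 rows; each row is the pose to reach, as a shift and turn from the pose measured when the call began, along the tool's axes at that moment, turning the shorter way round; what a row does not reach only later rows make up. A row lasts 1/8 s, in which the tool goes at most 62.5 mm and 10.7 degrees, less where a joint would pass 70% of its speed; a pose out of reach is approached as far as the arm can. A call with a number of a shift or a turn outside -1 to 1 is refused whole. A call with a gripper value outside its range is refused whole. The fingers move at their own pace and stop on an object; the grip force is fixed at half the most. Time passes only in rows, so rows that repeat a pose let the fingers close, or fill a call up. It gives the time, the measured TCP pose, the force and the opening at its end, in the units of the state.
- r.get_obs(): the state, without advancing time (a new reading comes with each control period).
- r.capture(name): name is "side" or "top"; returns a dict with "pixels" (480x640x3 uint8, blue, green, red), "K" (3x3 intrinsics, pixels), "R" (3x3) and "t" (3): a world point X has camera coordinates R X + t. Camera axes: x right, y down, z forward; pixel columns grow to the right and rows downward; lengths in m; the calibration is good to about 2 mm. A picture is of the moment at which its call begins. There is no depth.
- r.job_done(): hands the job in, once; it reports no verdict.
The state is a dict: "t": time; "joint_pos": joint angles; "joint_vel": joint speeds; "joint_torque": joint torques, N m; "tool_pos": TCP position; "orientation": TCP orientation; "wrist_force": force on the tool from outside, world axes, zero at the start; "ft_torque": the same for the moment, N m; "grip_width": finger opening in m.
Only numpy, scipy, OpenCV 4.12 (cv2) and the standard library are available. Lean on these libraries where they do the work, as an engineer would, in place of code of your own. Each camera call takes 0.05 s, during which the arm holds its last target. There are 200 camera calls.

## Working session

There is one attempt and no reset: what is moved stays moved. The work goes in short steps, Python scripts to look and compute and a tool call to move; the robot and the scene stay as the last step left them, time stands still between calls to the robot, and variables do not carry over. Pictures are saved under pics/ and viewed, about 8 in all and at most 12, crops included, and the job is handed in when it is done.

Besides the shell and the picture viewer there is one more tool, called after "Emit:" as name([rows], argument=value, ...), one row to a line, values as JSON. arm_command: Moves the arm, as the interface text tells. Its arguments: {"type":"object","properties":{"rows":{"type":"array","items":{"type":"object","properties":{"gripper":{"type":"number"},"x":{"type":"number"},"y":{"type":"number"},"z":{"type":"number"},"rx":{"type":"number"},"ry":{"type":"number"},"rz":{"type":"number"}}}}},"required":["rows"]}

```bash
mkdir -p pics; cat > h.py <<'E'
from rig import r
import numpy as np, cv2
from scipy.spatial.transform import Rotation as Ro
def ray(c,u,v,z):
    R,t,K=map(np.array,(c['R'],c['t'],c['K'])); C=-R.T@t; d=R.T@np.linalg.inv(K)@[u,v,1]
    return C+d*(z-C[2])/d[2]
def proj(c,X):
    R,t,K=map(np.array,(c['R'],c['t'],c['K'])); p=K@(R@np.array(X)+t); return p[:2]/p[2]
E
python3 - <<'E'
from h import *
for n in('top','side'):
    c=r.capture(n); cv2.imwrite(f'pics/{n}0.png',c['pixels']); print(n,-np.array(c['R']).T@c['t'],np.array(c['K']).tolist())
print(r.get_obs())
E
```

```text
top [ 0.2734433  -0.02389122  1.50030611] [[583.5382757348242, 0.0, 322.5428744261958], [0.0, 583.5382757348242, 235.6078699639503], [0.0, 0.0, 1.0]]
side [ 0.10134031 -0.64667908  0.88000484] [[544.5370614452806, 0.0, 326.93052321688833], [0.0, 544.5370614452806, 249.4971848416465], [0.0, 0.0, 1.0]]
{'t': 0.1, 'joint_pos': array([-0.85583066,  0.50176384, -0.42680602,  1.55134726,  0.22079131,
        1.13830766, -0.21026269]), 'joint_vel': array([-0.00018069, -0.00149907, -0.00231555, -0.00297915, -0.00079938,
        0.0004064 ,  0.00024383]), 'joint_torque': array([-9.79038858e-03, -5.70810878e+01, -5.83799511e+00, -2.81745046e+01,
        1.05641954e-02,  5.45731920e-03, -1.25329123e-05]), 'tool_pos': array([0.28351904, 0.58420706, 0.23035607]), 'orientation': array([ 2.23927269e-01,  9.74605454e-01, -8.56419851e-04, -2.32163975e-04]), 'wrist_force': array([-0.23811654, -0.80682312,  0.69557825]), 'ft_torque': array([-0.05253729, -0.0231211 ,  0.00802606]), 'grip_width': 0.08536825512324553}
```

View pics/top0.png

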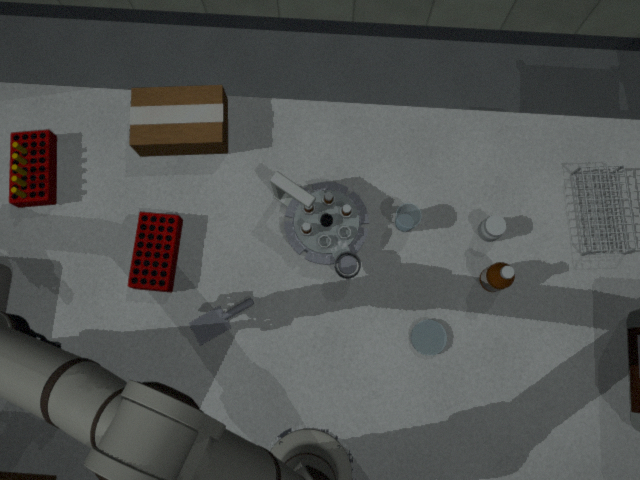

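View pics/side0.png

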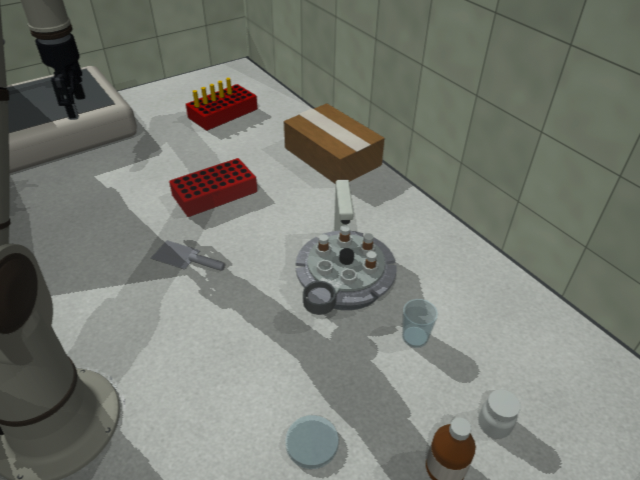

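Top view: hub at about (327,220), thumb well at (347,265), reader lens near (308,205), beaker at (406,217). The side view agrees. Next I measure these.

```bash
cat >> h.py <<'E'
def blob(img,lo,hi,box):
    x0,y0,x1,y1=box; g=cv2.cvtColor(img,cv2.COLOR_BGR2GRAY)[y0:y1,x0:x1]
    m=cv2.inRange(g,lo,hi); n,l,s,ce=cv2.connectedComponentsWithStats(m); 
    k=1+np.argmax(s[1:,4]); return ce[k]+[x0,y0],s[k]
E
python3 - <<'E'
from h import *
ims=[]
for n,hb,wb in(('top',(317,210,338,231),(332,249,363,281)),('side',(336,246,358,268),(300,278,340,316))):
    c=r.capture(n);im=c['pixels']
    p,s=blob(im,0,45,hb); print(n,'hub',p,s,ray(c,*p,.084 if n=='top' else .076))
    p,s=blob(im,0,85,wb); print('collar',p,s,ray(c,*p,.082))
    x0,y0,x1,y1=(270,160,430,290) if n=='top' else (280,170,440,330)
    ims.append(cv2.resize(im[y0:y1,x0:x1],None,fx=2.4*1.0,fy=2.4,interpolation=cv2.INTER_CUBIC))
h=max(i.shape[0] for i in ims)
cv2.imwrite('pics/crop.png',np.hstack([cv2.copyMakeBorder(i,0,h-i.shape[0],0,0,0) for i in ims]))
E
```

```text
top hub [326.19402985 219.93283582] [  3   3  13  14 134] [ 0.61262923 -0.00712498  0.084     ]
collar [346.85178236 263.83489681] [  0   0  31  32 533] [ 0.50554079 -0.06469195  0.082     ]
side hub [346.20338983 256.28813559] [  4   3  13  16 177] [ 0.61501324 -0.00734472  0.076     ]
collar [320.66       299.18428571] [  3   1  37  37 700] [ 0.50000306 -0.0799852   0.082     ]
```

View pics/crop.png

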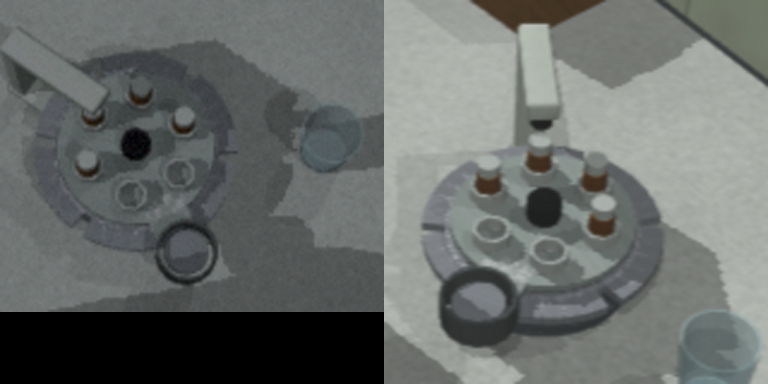

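Crop: collar centre at about (347.9,265) in the full top image, and the cap inside the collar is visible. The axis is at about (0.613,-0.007) and the well at about (0.503,-0.066), which is 124.6 mm from the axis and matches the given 125 mm. The well angle is about 208.4°, so the end is at about 148.4°, or (0.507,0.059). I move over now and close the fingers on the way.

Emit:
arm_command([
  {"gripper": 1,"x": -0.12,"y": -0.12},
  {"gripper": 1,"x": -0.25,"y": -0.25},
  {"gripper": 1,"x": -0.38,"y": -0.38},
  {"gripper": 1,"x": -0.5,"y": -0.5},
  {"gripper": 1,"x": -0.62,"y": -0.62},
  {"gripper": 1,"x": -0.75,"y": -0.75},
  {"gripper": 1,"x": -0.88,"y": -0.88},
  {"gripper": 1,"x": -1,"y": -1},
])

```text
validation failed for argument at $.ro...
```

Emit:
arm_command([
  {"gripper": 1,"x": -0.12,"y": -0.12},
  {"gripper": 1,"x": -0.25,"y": -0.25},
  {"gripper": 1,"x": -0.38,"y": -0.38},
  {"gripper": 1,"x": -0.5,"y": -0.5},
  {"gripper": 1,"x": -0.62,"y": -0.62},
  {"gripper": 1,"x": -0.75,"y": -0.75},
  {"gripper": 1,"x": -0.88,"y": -0.88},
  {"gripper": 1,"x": -1,"y": -1},
])

```text
validation failed for argument at $.ro...
```

Emit:
arm_command([
  {"gripper": 1,"x": -0.12,"y": -0.12,"rz": -0.01},
  {"gripper": 1,"x": -0.25,"y": -0.25,"rz": -0.02},
  {"gripper": 1,"x": -0.38,"y": -0.38,"rz": -0.03},
  {"gripper": 1,"x": -0.5,"y": -0.5,"rz": -0.04},
  {"gripper": 1,"x": -0.62,"y": -0.62,"rz": -0.05},
  {"gripper": 1,"x": -0.75,"y": -0.75,"rz": -0.06},
  {"gripper": 1,"x": -0.88,"y": -0.88,"rz": -0.072},
  {"gripper": 1,"x": -1,"y": -1,"rz": -0.072},
])

```text
validation failed for argument at $.ro...
```

Validation failed, so nothing has moved. The rows probably need all the fields.

Emit:
arm_command([
  {"gripper": 1.0,"x": -0.12,"y": -0.12,"z": 0.0,"rx": 0.0,"ry": 0.0,"rz": 0.0},
  {"gripper": 1.0,"x": -0.25,"y": -0.25,"z": 0.0,"rx": 0.0,"ry": 0.0,"rz": 0.0},
  {"gripper": 1.0,"x": -0.38,"y": -0.38,"z": 0.0,"rx": 0.0,"ry": 0.0,"rz": 0.0},
  {"gripper": 1.0,"x": -0.5,"y": -0.5,"z": 0.0,"rx": 0.0,"ry": 0.0,"rz": 0.0},
  {"gripper": 1.0,"x": -0.62,"y": -0.62,"z": 0.0,"rx": 0.0,"ry": 0.0,"rz": 0.0},
  {"gripper": 1.0,"x": -0.75,"y": -0.75,"z": 0.0,"rx": 0.0,"ry": 0.0,"rz": 0.0},
  {"gripper": 1.0,"x": -0.88,"y": -0.88,"z": 0.0,"rx": 0.0,"ry": 0.0,"rz": 0.0},
  {"gripper": 1.0,"x": -1.0,"y": -1.0,"z": 0.0,"rx": 0.0,"ry": 0.0,"rz": 0.0},
])

```text
t: 1.2
tool_pos: [0.3533, 0.3829, 0.2307]
orientation: [0.224, 0.975, -0.001, -0.0]
wrist_force: [0.5, 0.5, 0.7]
grip_width: 0.0001
```

Emit:
arm_command([
  {"gripper": 1.0,"x": -0.12,"y": -0.12,"z": 0.0,"rx": 0.0,"ry": 0.0,"rz": 0.0},
  {"gripper": 1.0,"x": -0.25,"y": -0.25,"z": 0.0,"rx": 0.0,"ry": 0.0,"rz": 0.0},
  {"gripper": 1.0,"x": -0.38,"y": -0.38,"z": 0.0,"rx": 0.0,"ry": 0.0,"rz": 0.0},
  {"gripper": 1.0,"x": -0.5,"y": -0.5,"z": 0.0,"rx": 0.0,"ry": 0.0,"rz": 0.0},
  {"gripper": 1.0,"x": -0.62,"y": -0.62,"z": 0.0,"rx": 0.0,"ry": 0.0,"rz": 0.0},
  {"gripper": 1.0,"x": -0.75,"y": -0.75,"z": 0.0,"rx": 0.0,"ry": 0.0,"rz": 0.0},
  {"gripper": 1.0,"x": -0.88,"y": -0.88,"z": 0.0,"rx": 0.0,"ry": 0.0,"rz": 0.0},
  {"gripper": 1.0,"x": -1.0,"y": -1.0,"z": 0.0,"rx": 0.0,"ry": 0.0,"rz": 0.0},
])

```text
t: 2.2
tool_pos: [0.4229, 0.1814, 0.2309]
orientation: [0.224, 0.975, -0.001, -0.0]
wrist_force: [0.5, 0.7, -0.0]
grip_width: 0.0001
```

Emit:
arm_command([
  {"gripper": 1.0,"x": -0.12,"y": -0.12,"z": 0.0,"rx": 0.0,"ry": 0.0,"rz": -0.01},
  {"gripper": 1.0,"x": -0.25,"y": -0.25,"z": 0.0,"rx": 0.0,"ry": 0.0,"rz": -0.02},
  {"gripper": 1.0,"x": -0.38,"y": -0.38,"z": 0.0,"rx": 0.0,"ry": 0.0,"rz": -0.03},
  {"gripper": 1.0,"x": -0.5,"y": -0.5,"z": 0.0,"rx": 0.0,"ry": 0.0,"rz": -0.04},
  {"gripper": 1.0,"x": -0.62,"y": -0.62,"z": 0.0,"rx": 0.0,"ry": 0.0,"rz": -0.05},
  {"gripper": 1.0,"x": -0.75,"y": -0.75,"z": 0.0,"rx": 0.0,"ry": 0.0,"rz": -0.06},
  {"gripper": 1.0,"x": -0.88,"y": -0.88,"z": 0.0,"rx": 0.0,"ry": 0.0,"rz": -0.072},
  {"gripper": 1.0,"x": -1.0,"y": -1.0,"z": 0.0,"rx": 0.0,"ry": 0.0,"rz": -0.072},
])

```text
t: 3.2
tool_pos: [0.4924, -0.02, 0.2311]
orientation: [-0.0, 1.0, -0.001, -0.0]
wrist_force: [0.5, 0.1, 0.2]
grip_width: -0.0002
```

Emit:
arm_command([
  {"gripper": 1.0,"x": -0.03,"y": -0.15,"z": 0.1,"rx": 0.0,"ry": 0.0,"rz": 0.0},
  {"gripper": 1.0,"x": -0.07,"y": -0.3,"z": 0.2,"rx": 0.0,"ry": 0.0,"rz": 0.0},
  {"gripper": 1.0,"x": -0.07,"y": -0.307,"z": 0.35,"rx": 0.0,"ry": 0.0,"rz": 0.0},
  {"gripper": 1.0,"x": -0.07,"y": -0.307,"z": 0.5,"rx": 0.0,"ry": 0.0,"rz": 0.0},
  {"gripper": 1.0,"x": -0.07,"y": -0.307,"z": 0.65,"rx": 0.0,"ry": 0.0,"rz": 0.0},
  {"gripper": 1.0,"x": -0.07,"y": -0.307,"z": 0.8,"rx": 0.0,"ry": 0.0,"rz": 0.0},
  {"gripper": 1.0,"x": -0.07,"y": -0.307,"z": 0.86,"rx": 0.0,"ry": 0.0,"rz": 0.0},
  {"gripper": 1.0,"x": -0.07,"y": -0.307,"z": 0.86,"rx": 0.0,"ry": 0.0,"rz": 0.0},
])

```text
t: 4.2
tool_pos: [0.5025, -0.0662, 0.1019]
orientation: [-0.0, 1.0, -0.001, -0.001]
wrist_force: [-0.1, -0.1, 1.4]
grip_width: 0.0001
```

```bash
python3 - <<'E'
from h import *
c=r.capture('side');im=c['pixels'];o=r.get_obs();print(o['tool_pos'])
p=o['tool_pos'];print('tcp px',(proj(c,p)-[270,200])*4,'collar expected',(proj(c,[.503,-.066,.082])-[270,200])*4,'tcp@rim z',(proj(c,[p[0],p[1],.082])-[270,200])*4)
cv2.imwrite('pics/s1.png',cv2.resize(im[200:340,270:440],None,fx=4,fy=4,interpolation=cv2.INTER_CUBIC))
E
```

```text
[ 0.50308885 -0.06624007  0.10249798]
tcp px [192.28021166 347.97834287] collar expected [191.51488304 376.07985878] tcp@rim z [191.94234334 376.31079026]
```

View pics/s1.png

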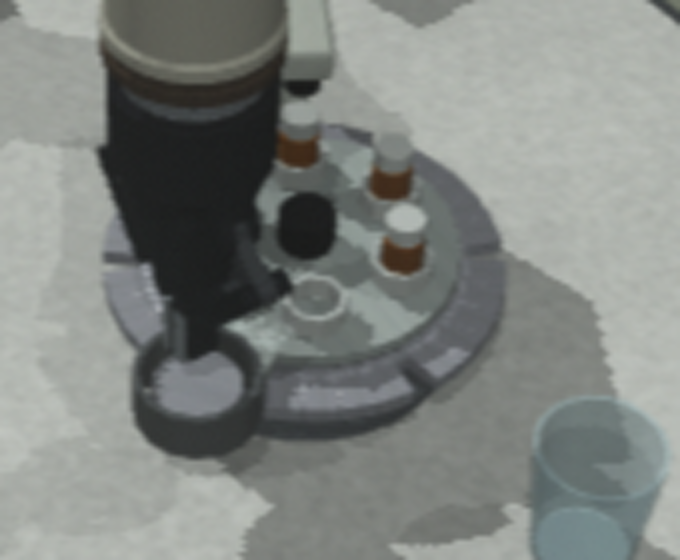

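The fingertips are over the well. The collar ellipse is centred near (200,376) in the crop, within about 3 mm of what I expected. I press straight down.

Emit:
arm_command([
  {"gripper": 1.0,"x": 0.0,"y": -0.01,"z": 0.08,"rx": 0.0,"ry": 0.0,"rz": 0.0},
  {"gripper": 1.0,"x": 0.0,"y": -0.01,"z": 0.15,"rx": 0.0,"ry": 0.0,"rz": 0.0},
  {"gripper": 1.0,"x": 0.0,"y": -0.01,"z": 0.19,"rx": 0.0,"ry": 0.0,"rz": 0.0},
  {"gripper": 1.0,"x": 0.0,"y": -0.01,"z": 0.22,"rx": 0.0,"ry": 0.0,"rz": 0.0},
  {"gripper": 1.0,"x": 0.0,"y": -0.01,"z": 0.25,"rx": 0.0,"ry": 0.0,"rz": 0.0},
  {"gripper": 1.0,"x": 0.0,"y": -0.01,"z": 0.28,"rx": 0.0,"ry": 0.0,"rz": 0.0},
  {"gripper": 1.0,"x": 0.0,"y": -0.01,"z": 0.28,"rx": 0.0,"ry": 0.0,"rz": 0.0},
  {"gripper": 1.0,"x": 0.0,"y": -0.01,"z": 0.28,"rx": 0.0,"ry": 0.0,"rz": 0.0},
])

```text
t: 5.25
tool_pos: [0.5029, -0.0682, 0.0608]
orientation: [-0.0, 1.0, -0.001, -0.0]
wrist_force: [-3.3, -0.5, 7.2]
grip_width: -0.0006
```

The plunger is pressed about 13 mm at 7 N, as the spring predicts. Now the first 30° of the clockwise arc.

Emit:
arm_command([
  {"gripper": 1.0,"x": 0.025,"y": 0.049,"z": 0.002,"rx": 0.0,"ry": 0.0,"rz": 0.0},
  {"gripper": 1.0,"x": 0.047,"y": 0.099,"z": 0.003,"rx": 0.0,"ry": 0.0,"rz": 0.0},
  {"gripper": 1.0,"x": 0.065,"y": 0.151,"z": 0.003,"rx": 0.0,"ry": 0.0,"rz": 0.0},
  {"gripper": 1.0,"x": 0.08,"y": 0.204,"z": 0.003,"rx": 0.0,"ry": 0.0,"rz": 0.0},
  {"gripper": 1.0,"x": 0.091,"y": 0.257,"z": 0.003,"rx": 0.0,"ry": 0.0,"rz": 0.0},
  {"gripper": 1.0,"x": 0.099,"y": 0.312,"z": 0.003,"rx": 0.0,"ry": 0.0,"rz": 0.0},
  {"gripper": 1.0,"x": 0.103,"y": 0.366,"z": 0.003,"rx": 0.0,"ry": 0.0,"rz": 0.0},
  {"gripper": 1.0,"x": 0.104,"y": 0.421,"z": 0.003,"rx": 0.0,"ry": 0.0,"rz": 0.0},
])

```text
t: 6.25
tool_pos: [0.4886, -0.0049, 0.0612]
orientation: [-0.0, 1.0, -0.001, 0.001]
wrist_force: [-0.2, -0.6, 7.0]
grip_width: -0.0001
```

```bash
python3 - <<'E'
from h import *
c=r.capture('side');im=c['pixels'];o=r.get_obs();p=o['tool_pos'];print(p,o['wrist_force'])
print('tcp@rim z',(proj(c,[p[0],p[1],.082])-[230,180])*4)
cv2.imwrite('pics/s2.png',cv2.resize(im[180:330,230:420],None,fx=4,fy=4,interpolation=cv2.INTER_CUBIC))
E
```

```text
[ 0.48865638 -0.00346087  0.06117817] [-0.35515748  1.12577906  5.70396576]
tcp@rim z [257.80183437 390.25507824]
```

View pics/s2.png

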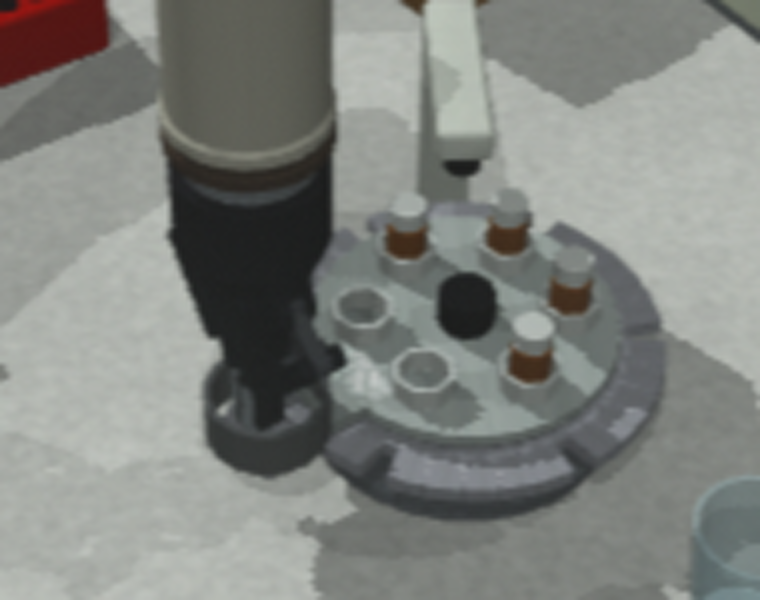

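The table turns with the tool: the collar has moved round and the collar-to-tool offset is unchanged. I go on to just short of the notch.

Emit:
arm_command([
  {"gripper": 1.0,"x": -0.003,"y": 0.051,"z": 0.003,"rx": 0.0,"ry": 0.0,"rz": 0.0},
  {"gripper": 1.0,"x": -0.009,"y": 0.101,"z": 0.004,"rx": 0.0,"ry": 0.0,"rz": 0.0},
  {"gripper": 1.0,"x": -0.019,"y": 0.151,"z": 0.004,"rx": 0.0,"ry": 0.0,"rz": 0.0},
  {"gripper": 1.0,"x": -0.031,"y": 0.2,"z": 0.004,"rx": 0.0,"ry": 0.0,"rz": 0.0},
  {"gripper": 1.0,"x": -0.046,"y": 0.249,"z": 0.004,"rx": 0.0,"ry": 0.0,"rz": 0.0},
  {"gripper": 1.0,"x": -0.065,"y": 0.296,"z": 0.004,"rx": 0.0,"ry": 0.0,"rz": 0.0},
  {"gripper": 1.0,"x": -0.086,"y": 0.343,"z": 0.004,"rx": 0.0,"ry": 0.0,"rz": 0.0},
  {"gripper": 1.0,"x": -0.108,"y": 0.385,"z": 0.004,"rx": 0.0,"ry": 0.0,"rz": 0.0},
])

```text
t: 7.3
tool_pos: [0.5059, 0.0549, 0.0614]
orientation: [-0.001, 1.0, -0.0, 0.002]
wrist_force: [-0.8, -0.2, 6.8]
grip_width: -0.0003
```

```bash
python3 - <<'E'
from h import *
t0=cv2.imread('pics/top0.png');s0=cv2.imread('pics/side0.png')
ct=r.capture('top');cs=r.capture('side');o=r.get_obs();p=o['tool_pos'];print(p,o['wrist_force'])
d=p[:2]-[.613,-.0075];print('ang',np.degrees(np.arctan2(d[1],d[0]))%360,np.hypot(*d))
cv2.imwrite('pics/top3.png',ct['pixels']);cv2.imwrite('pics/side3.png',cs['pixels'])
def caps(im,c,box):   # brown vial bodies
    x0,y0,x1,y1=box;h=cv2.cvtColor(im,cv2.COLOR_BGR2HSV)[y0:y1,x0:x1]
    m=cv2.inRange(h,(0,110,30),(20,255,255));n,l,s,ce=cv2.connectedComponentsWithStats(m)
    for k in range(1,n):
        if s[k,4]>8:
            P=ray(c,*(ce[k]+[x0,y0]),.085)[:2]-[.613,-.0075]
            print('  ',(ce[k]+[x0,y0]).round(1),s[k,4],'r',np.hypot(*P).round(4),'ang',np.degrees(np.arctan2(P[1],P[0])).round(2))
for nm,im,c,b in(('top0',t0,ct,(290,180,365,260)),('top3',ct['pixels'],ct,(290,180,365,260)),('side0',s0,cs,(305,225,390,285)),('side3',cs['pixels'],cs,(305,225,390,285))):
    print(nm);caps(im,c,b)
ims=[cv2.resize(im[190:330,270:400],None,fx=3,fy=3,interpolation=cv2.INTER_CUBIC) for im in(s0,cs['pixels'])]
cv2.imwrite('pics/c3.png',np.hstack(ims))
E
```

```text
[0.50642228 0.0557329  0.06146637] [-0.23412263 -0.12533211  6.93280033]
ang 149.31921101722517 0.12392421070995759
top0
   [327.5 201.3] 11 r 0.0476 ang 0.24
top3
   [326.2 200.9] 12 r 0.0485 ang 4.12
   [344.2 212.2] 9 r 0.0486 ang -63.12
side0
   [343.9 237.8] 38 r 0.0489 ang 58.2
   [367.1 245.9] 42 r 0.0525 ang -6.82
   [322.7 246.9] 38 r 0.052 ang 123.18
   [370. 264.] 47 r 0.0576 ang -65.87
side3
   [342.5 237.6] 41 r 0.05 ang 61.67
   [366.2 245. ] 43 r 0.0523 ang -3.22
   [370.7 263.1] 45 r 0.0576 ang -62.74
   [350.  274.2] 51 r 0.0597 ang -117.93
```

View pics/c3.png

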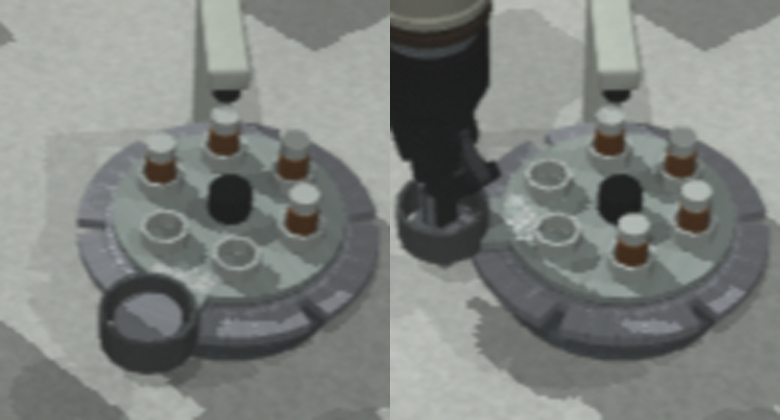

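Against the start picture, the vials are about 3.4° short of the next position (3.5, 3.6 and 3.1° in the side view, 3.9° in the top view). The table is therefore at about 0.99 rad with the plunger still pressed. I advance a little more.

Emit:
arm_command([
  {"gripper": 1.0,"x": -0.005,"y": 0.009,"z": 0.004,"rx": 0.0,"ry": 0.0,"rz": 0.0},
  {"gripper": 1.0,"x": -0.011,"y": 0.018,"z": 0.005,"rx": 0.0,"ry": 0.0,"rz": 0.0},
  {"gripper": 1.0,"x": -0.016,"y": 0.026,"z": 0.005,"rx": 0.0,"ry": 0.0,"rz": 0.0},
  {"gripper": 1.0,"x": -0.022,"y": 0.035,"z": 0.005,"rx": 0.0,"ry": 0.0,"rz": 0.0},
  {"gripper": 1.0,"x": -0.022,"y": 0.035,"z": 0.005,"rx": 0.0,"ry": 0.0,"rz": 0.0},
  {"gripper": 1.0,"x": -0.022,"y": 0.035,"z": 0.005,"rx": 0.0,"ry": 0.0,"rz": 0.0},
  {"gripper": 1.0,"x": -0.022,"y": 0.035,"z": 0.005,"rx": 0.0,"ry": 0.0,"rz": 0.0},
  {"gripper": 1.0,"x": -0.022,"y": 0.035,"z": 0.005,"rx": 0.0,"ry": 0.0,"rz": 0.0},
])

```text
t: 8.4
tool_pos: [0.5104, 0.0618, 0.0614]
orientation: [-0.002, 1.0, 0.0, 0.003]
wrist_force: [-1.1, 1.6, 6.7]
grip_width: -0.0001
```

```bash
cat > m.py <<'E'
from h import *
o=r.get_obs();p=o['tool_pos'];d=p[:2]-[.613,-.0075]
print(o['t'],p,o['wrist_force'],'ang',np.degrees(np.arctan2(d[1],d[0]))%360)
def caps(ims,c,box):
    x0,y0,x1,y1=box;A=[]
    for im in ims:
        m=cv2.inRange(cv2.cvtColor(im,cv2.COLOR_BGR2HSV)[y0:y1,x0:x1],(0,110,30),(20,255,255))
        n,l,s,ce=cv2.connectedComponentsWithStats(m)
        for k in range(1,n):
            if s[k,4]>8:
                P=ray(c,*(ce[k]+[x0,y0]),.085)[:2]-[.613,-.0075];A.append(np.degrees(np.arctan2(P[1],P[0])).round(2))
    return sorted(A)
c0=cv2.imread('pics/side0.png');t0=cv2.imread('pics/top0.png')
cs=[r.capture('side') for _ in range(3)];ct=[r.capture('top') for _ in range(3)]
print('side0',caps([c0],cs[0],(305,225,390,285)));print('now',caps([c['pixels'] for c in cs],cs[0],(305,225,390,285)))
print('top0',caps([t0],ct[0],(290,180,365,260)));print('now',caps([c['pixels'] for c in ct],ct[0],(290,180,365,260)))
E
python3 m.py
```

```text
8.4 [0.51037225 0.06182812 0.06142899] [-1.11643896  1.56798336  6.70887152] ang 145.95979532753213
side0 [np.float64(-65.87), np.float64(-6.82), np.float64(58.2), np.float64(123.18)]
now [np.float64(-120.59), np.float64(-120.58), np.float64(-120.45), np.float64(-65.77), np.float64(-65.75), np.float64(-65.75), np.float64(-6.0), np.float64(-6.0), np.float64(-5.81), np.float64(58.71), np.float64(58.71), np.float64(58.82)]
top0 [np.float64(0.24)]
now [np.float64(-67.05), np.float64(-66.38), np.float64(-66.37), np.float64(-0.66), np.float64(-0.11)]
```

About 0.4° remains, well inside the 1.4° capture range. I let go straight up.

Emit:
arm_command([
  {"gripper": 1.0,"x": -0.001,"y": 0.001,"z": -0.03,"rx": 0.0,"ry": 0.0,"rz": 0.0},
  {"gripper": 1.0,"x": -0.001,"y": 0.001,"z": -0.07,"rx": 0.0,"ry": 0.0,"rz": 0.0},
  {"gripper": 1.0,"x": -0.001,"y": 0.001,"z": -0.12,"rx": 0.0,"ry": 0.0,"rz": 0.0},
  {"gripper": 1.0,"x": -0.001,"y": 0.001,"z": -0.2,"rx": 0.0,"ry": 0.0,"rz": 0.0},
  {"gripper": 1.0,"x": -0.001,"y": 0.001,"z": -0.35,"rx": 0.0,"ry": 0.0,"rz": 0.0},
  {"gripper": 1.0,"x": -0.001,"y": 0.001,"z": -0.55,"rx": 0.0,"ry": 0.0,"rz": 0.0},
  {"gripper": 1.0,"x": -0.001,"y": 0.001,"z": -0.75,"rx": 0.0,"ry": 0.0,"rz": 0.0},
  {"gripper": 1.0,"x": -0.001,"y": 0.001,"z": -0.9,"rx": 0.0,"ry": 0.0,"rz": 0.0},
])

```text
t: 9.7
tool_pos: [0.51, 0.0618, 0.1983]
orientation: [-0.002, 1.0, 0.0, 0.004]
wrist_force: [0.5, 0.2, 0.2]
grip_width: -0.0002
```

```bash
python3 m.py; python3 - <<'E'
from h import *
c=r.capture('side');im=c['pixels']
a=2.5949-0.0;import math
th=math.radians(148.5);P=np.array([.613+.125*math.cos(th),-.0075+.125*math.sin(th)])
for z in(.064,.074,.082): print(z,(proj(c,[*P,z])-[240,190])*4)
cv2.imwrite('pics/s4.png',cv2.resize(im[190:330,240:410],None,fx=4,fy=4,interpolation=cv2.INTER_CUBIC))
E
```

```text
9.7 [0.51004218 0.06180397 0.19828578] [0.45994048 0.16846187 0.17078418] ang 146.05433090066936
side0 [np.float64(-65.87), np.float64(-6.82), np.float64(58.2), np.float64(123.18)]
now [np.float64(-121.3), np.float64(-121.29), np.float64(-121.17), np.float64(-65.89), np.float64(-65.87), np.float64(-65.87), np.float64(-6.65), np.float64(-6.28), np.float64(-6.27), np.float64(57.89), np.float64(57.89), np.float64(58.14)]
top0 [np.float64(0.24)]
now [np.float64(-67.99), np.float64(-67.8), np.float64(-1.15), np.float64(-0.67), np.float64(0.02)]
0.064 [184.68456748 289.51483932]
0.074 [184.06393485 276.05784633]
0.082 [183.56198111 265.17413267]
```

View pics/s4.png

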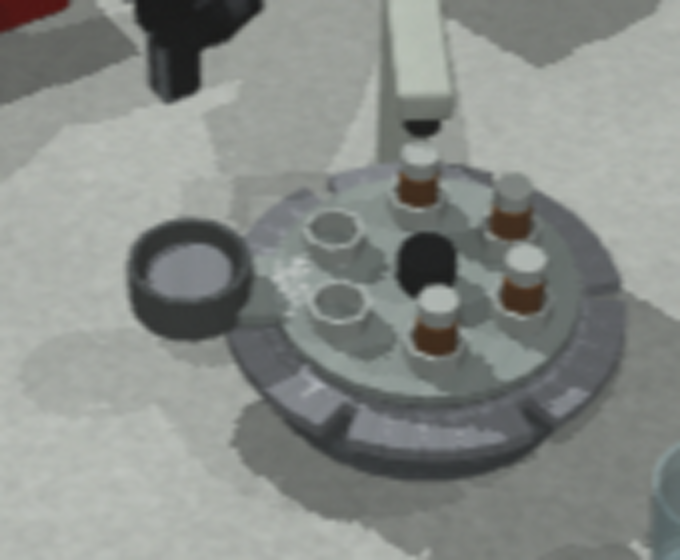

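The vials sit within about 0.3° of the start positions one place on. The cap disc at (190,271) lies about 8 px below the rim centre: 11 px would be fully up and 24 px would be 10 mm down. It is up, so I hand in.

```bash
python3 -c "
from h import *
print(r.job_done())"
```

```text
the job is handed in; nothing more can be done
None
```

The next vial is under the reader and the table looks locked in the very next clockwise notch. I handed the job in at about 10 s, with the gripper raised clear at z ≈ 0.2 m.

**What I did:** I pressed the plunger about 13 mm with closed fingertips, at about 7 N. I held it down while pushing the table clockwise to about 59.6° by camera. After one small correction I lifted straight up to let go.

**Last checks:**
- **Table angle:** in the side view the visible vials match the start positions one place on, to about 0.1–0.5°. The coarser top view disagreed by about 0.2–1.4°, which I put down to its small blobs.
- **Plunger:** the cap's position in the collar fits fully up and does not fit the half-pressed height. I judged this by eye from the side picture.
- **Vials and force:** all four vials stood in their sockets, and the wrist force was back to about zero.
- **Bystanders:** I did not measure the other bench items afterwards. The arm's path stayed clear of them.

The first three move calls were refused because their rows lacked some fields; nothing moved on those.

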